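# Stand the toppled solvent tin up against the tool chest

### The job

One of the two oblong solvent tins has toppled and leans with its top end against the side of the grey tool chest. Push its foot in towards the chest, its top sliding up the chest's side, until the tin stands upright on the bench close against the chest, no more than about a finger's width away. Do not lift it off the bench, and leave the tin that already stands and the white spray can where they are.

Things in the scene. Friction and masses are not known exactly. Their poses are not given: they have to be found in the camera images.
- tin_center (a point): toppled oblong metal tin, 90 mm wide (its x, along the chest), 50 deep (y), 150 high (z, foot to top) plus a 16 mm black cap; 0.3 to 0.65 kg. Point: middle of the body. Leans 30 deg: upper back edge on the chest's side, back edge of its foot on the bench 75 mm out, front edge of the foot 25 mm up. Held by friction; pushed low at the foot it rises, under 18 deg it drops upright by itself.
- chest: fixed grey steel tool chest, 480 mm long (its x), 260 deep, 200 high; two film rolls on the back of its top reach 260. Origin: at bench height, midway along the foot of the flat upright long side the tin leans on. Its y points level out of that side towards the tins, z up; its body lies at negative y. The tins are near x = -75 and +75 mm.
- tin2_center (a point): bystander: a second tin of the same shape and size, standing upright beside the toppled one, about 150 mm from it along the chest, its middle about 97 mm out from the chest's side. The point is the middle of its 150 mm body.
- spray_center (a point): bystander: white spray can, 56 mm across, 185 mm high with its dark cap, standing beyond the far end of the row. The point is on its axis, half-way up.
Mind the look-alikes: they are no part of the job. Leave any brown, pink or red look-alike of the part that bears tin_center alone.

How it is judged:
By the outcome, as a careful person would: the job done as asked, in the order asked, and still so for the second after the job is handed in, with the robot touching nothing.
It also fails if it takes over 32 s, if anything falls off the work surface, if the arm or the gripper's body presses on something with over 40 N, if the wrist force passes 120 N, or if a joint passes its speed limit or range.

### The arm

A 6-joint arm with a two-finger parallel gripper is mounted at the origin on the work surface. World frame = base frame: x ahead of the robot, y to its left, z up, the work surface at z = 0. Lengths are in m, angles in rad, forces in N, time in s.
With the tool pointing down it reaches from about 0.275 to 0.825 m from the base axis. Payload 4.9 kg.
Tool frame: the origin (TCP) lies midway between the tips of the shut fingers; the grasp point (between the pads) lies 19 mm behind it (bot.grip_depth is the distance from the TCP to the grasp point, in m); y points along the fingers, x is the direction in which the jaws open and shut, and the axes are right-handed (so a half turn about y gives the same grasp; the last joint's range is limited). The gripper opens to 85 mm and grips with 20 to 120 N. Pads are 22 mm wide; open, the fingers measure 114 mm over their backs; the gripper's body (76 mm by 85 mm) begins 54 mm behind the grasp point. The pads swing forward as they close: fully open they stand 13 mm farther back than shut.
Start: joints at [-1.48, 0.326, -0.193, 1.052, 0, 1.437], TCP at [0.123, -0.536, 0.231] pointing down, gripper open.
Joint ranges: [-2.65, 2.65], [-0.97, 1.79], [-1.3, 1.35], [-1.93, 2.1], [-1.47, 1.37], [-3.14, 3.14]. Speed limits (rad/s): [2.57, 2.57, 3.14, 3.14, 3.14, 3.14].

### API

Orientations are given as a unit quaternion [w, x, y, z].
In Python, from cell import bot gives the robot as it stands. Calls block until the motion is done:
- bot.move_pose(position, orientation): joint-space move of the TCP to a pose.
- bot.move_linear(position, speed=0.15, rotation=None, until_force=None): straight line of the TCP; rotation=None keeps the orientation; speed is the mean speed in m/s. With until_force (N) it stops when the force on the tool has changed by that much, and returns True; else False.
- bot.goto_joints(angles): joint-space move.
- bot.set_gripper(opening, grasp_force=None): opening from 0.0 (shut) to 1.0 (fully open); grasp_force is the grip in N (None keeps the last); returns when the fingers have stopped.
- bot.wait(seconds).
- bot.solve_ik(position, orientation): joint angles nearest the present ones, or None.
- bot.camera(name): name is "side" or "top" or "wrist"; returns the picture (400x640x3 uint8, red, green, blue); there is no depth.
- bot.calibration(name): a dict with "mtx" (3x3 intrinsics, pixels), "extrinsics" (4x4, takes a point from world to camera coordinates); the wrist camera has in their place "hand_eye" (4x4, takes a point from camera to tool coordinates, whose origin is the TCP and whose axes are the tool frame's). Camera axes: x right, y down, z forward; pixel columns grow to the right and rows downward; lengths in m; the calibration is good to about 2 mm. The wrist camera is an equidistant fisheye: a pixel r from the principal point sees the ray r / f radians off the axis. A picture is of the moment at which its call begins: read the wrist's pose just before it. calibration takes no time and is no camera call.
A pose or a line that the arm cannot do raises bot.PlanningError and nothing moves.
- bot.close_job(): hands the job in, once; it reports no verdict.
Trained networks look in the newest picture that a camera, given by its name, has taken for a name from the list of things; names that differ only in an ending like _2 or _b are one class to them, and where a whole thing is asked for, a point or a joint stands for the part that bears it (a point fixed in the world has none). Each returns a list of dicts, best first, with "confidence" (0 to 1); they miss things now and then, are a little off and sometimes report something else, mostly with a low value. They report only what shows in the picture. A call takes as long as a camera call. They do not tell look-alikes from the thing itself.
- bot.search_frame(camera, thing): "bbox" ([left, top, width, height] in pixels, round what is visible of it).
Readings, each from a call of its own:
- bot.read_clock(): time.
- bot.read_joint_positions(): joint angles.
- bot.read_joint_vel(): joint speeds.
- bot.read_joint_efforts(): joint torques, N m.
- bot.read_position(): TCP position.
- bot.read_tool_rot(): TCP orientation.
- bot.read_ft_force(): force on the tool from outside, world axes, zero at the start.
- bot.read_moment(): the same for the moment, N m.
- bot.read_gripper_width(): opening from 0.0 (shut) to 1.0 (fully open).
Only numpy, scipy, OpenCV 4.12 (cv2) and the standard library are available. Lean on these libraries where they do the work, as an engineer would, in place of code of your own. Each camera call takes 0.05 s, during which the arm holds its last target.

## Working session

There is one attempt and no reset: what is moved stays moved. The work goes in short steps, each a Python script; the robot and the scene stay as the last script left them, time stands still between calls to the robot, and variables do not carry over. Pictures are saved under pics/ and viewed, and the job is handed in when it is done.

```bash
mkdir -p pics; cat > h.py <<'E'
import numpy as np, cv2
from cell import bot
def snap(c,n):
    im=bot.camera(c); cv2.imwrite(f'pics/{n}.png',im[:,:,::-1]); return im
def P(c):
    k=bot.calibration(c); return np.array(k['mtx']),np.array(k['extrinsics'])
def proj(c,X):
    K,E=P(c); X=np.atleast_2d(X); q=(E[:3,:3]@X.T).T+E[:3,3]; q=(K@q.T).T; return q[:,:2]/q[:,2:]
def onz(c,uv,z):
    K,E=P(c); R,t=E[:3,:3],E[:3,3]; o=-R.T@t; d=R.T@np.linalg.inv(K)@np.array([uv[0],uv[1],1.]); return o+d*(z-o[2])/d[2]
E
python3 - <<'E'
from h import *
for c in ('side','top'):
    snap(c,c+'0')
    K,E=P(c); print(c,np.round(K,1).tolist(),'cam at',np.round(-E[:3,:3].T@E[:3,3],3),'fwd',np.round(E[2,:3],2))
    for t in ('tin_center','tin2_center','chest','spray_center'):
        print(t,[(np.round(d['bbox']).tolist(),round(d['confidence'],2)) for d in bot.search_frame(c,t)])
print(bot.read_clock(),bot.read_tool_rot())
E
```

```text
side [[450.0, 0.0, 322.3], [0.0, 450.0, 193.8], [0.0, 0.0, 1.0]] cam at [ 0.382 -0.842  0.959] fwd [ 0.12  0.62 -0.77]
tin_center [([298.0, 122.0, 54.0, 40.0], 0.9), ([374.0, 113.0, 62.0, 35.0], 0.88), ([149.0, 253.0, 82.0, 74.0], 0.87), ([217.0, 126.0, 59.0, 49.0], 0.69), ([302.0, 180.0, 4.0, 1.0], 0.6)]
tin2_center [([338.0, 143.0, 40.0, 32.0], 0.98)]
chest [([241.0, 149.0, 262.0, 194.0], 0.56)]
spray_center [([408.0, 132.0, 22.0, 23.0], 0.7)]
top [[404.9, 0.0, 318.8], [0.0, 404.9, 199.5], [0.0, 0.0, 1.0]] cam at [ 0.404 -0.132  1.317] fwd [ 0.07  0.02 -1.  ]
tin_center [([238.0, 156.0, 35.0, 50.0], 0.92), ([225.0, 224.0, 53.0, 51.0], 0.79), ([236.0, 80.0, 46.0, 56.0], 0.7), ([311.0, 180.0, 34.0, 43.0], 0.58)]
tin2_center [([297.0, 135.0, 22.0, 45.0], 0.66)]
chest [([334.0, 75.0, 112.0, 185.0], 0.98)]
spray_center [([302.0, 93.0, 19.0, 31.0], 0.67)]
0.5 [ 0.55294864 -0.55292072  0.44077345 -0.44073262]
```

View pics/side0.png

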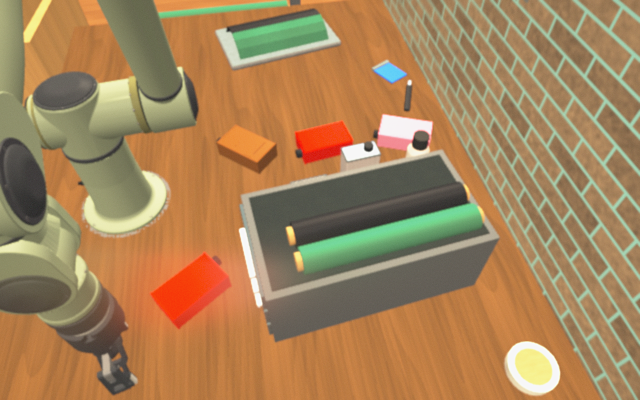

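View pics/top0.png

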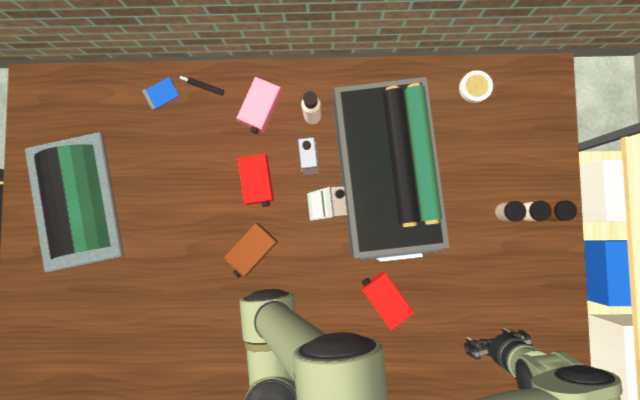

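```bash
python3 - <<'E'
import cv2
im=cv2.imread('pics/top0.png'); cv2.imwrite('pics/top0z.png',cv2.resize(im[70:270,210:460],None,fx=3,fy=3,interpolation=cv2.INTER_CUBIC))
im=cv2.imread('pics/side0.png'); cv2.imwrite('pics/side0z.png',cv2.resize(im[80:280,240:500],None,fx=3,fy=3,interpolation=cv2.INTER_CUBIC))
E
```

```text
(no output)
```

View pics/top0z.png

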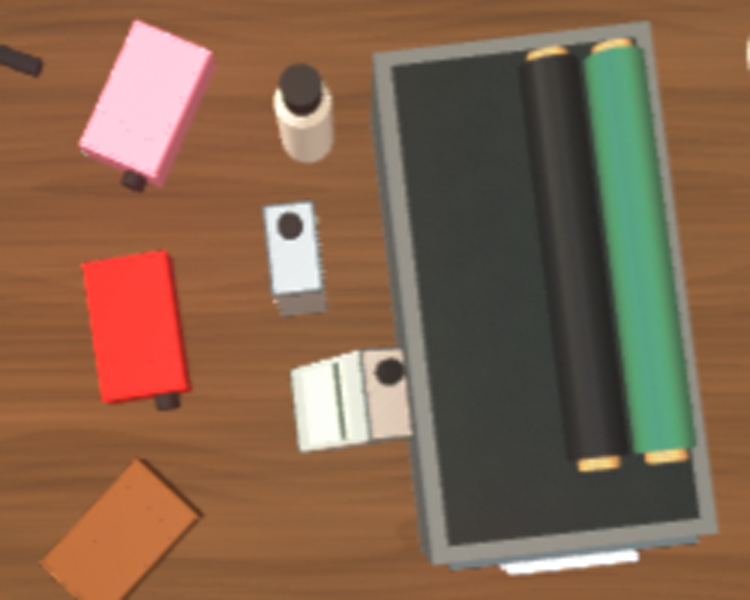

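View pics/side0z.png

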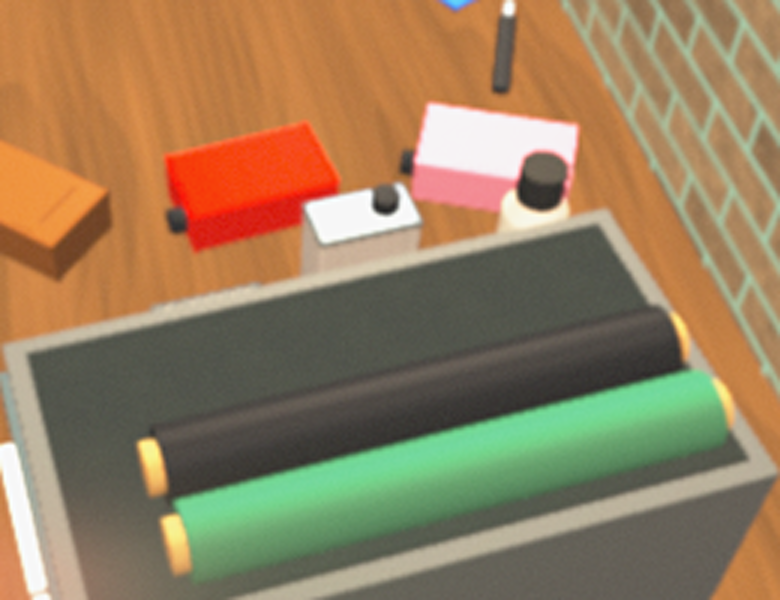

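```bash
cat >> h.py <<'E'
def frame(a,b):
    # a: near (low x) end, b: far end, at foot line
    ex=(b-a)/np.linalg.norm(b-a); ez=np.array([0,0,1.]); ey=np.cross(ez,ex); o=(a+b)/2
    return o,np.array([ex,ey,ez]).T
E
python3 - <<'E'
from h import *
z=lambda u,v:(210+u/3,70+v/3)
a=onz('top',z(437,562),.2); b=onz('top',z(375,55),.2); c=onz('top',z(716,530),.2);d=onz('top',z(650,22),.2)
print(a,b,c,d,'len',np.linalg.norm(a-b),np.linalg.norm(c-d),'dep',np.linalg.norm(a-c),np.linalg.norm(b-d))
a[2]=b[2]=0; o,R=frame(a,b); print('o',o,'ex',R[:,0],np.degrees(np.arctan2(R[1,0],R[0,0])))
L=lambda p:np.round(R.T@(p-o)*1000)
# side-cam check of corners
for n,p in (('near',(-.24,0,.2)),('far',(.24,0,.2))): print(n,proj('side',o+R@p))
for n,q,h in (('foot front L',(292,370),.025),('foot front R',(301,450),.025),('top front far',(360,350),.155),('top front near',(371,440),.155),('top back far',(403,349),.13),('top back near',(411,436),.13),
  ('tin2 tops',(264,207),.15),('',(315,202),.15),('',(272,295),.15),('',(323,290),.15),('red',(168,250),.05),('red',(189,390),.05),('red',(84,265),.05),('redcap',(168,408),.03)):
    p=onz('top',z(*q),h); print(n,np.round(p,3),L(p))
X={'foot back':(75,0),'front edge':(118.3,25),'topfront':(43.3,154.9),'topback':(0,129.9)}
for k,(y,h) in X.items():
  for x in (-120,-30): print(k,x,np.round((proj('top',o+R@(np.array([x,y,h])/1000))[0]-[210,70])*3))
E
```

```text
[ 0.3231008  -0.20725714  0.2       ] [ 0.79657018 -0.15791012  0.2       ] [ 0.34925702 -0.46078945  0.2       ] [ 0.82300786 -0.41580945  0.2       ] len 0.4760340206768176 0.4758813538306573 dep 0.2548779734605286 0.25925087101780536
o [ 0.55983549 -0.18258363  0.        ] ex [0.9946125  0.10366278 0.        ] 5.950129338037359
near [[240.79087139 196.5270722 ]]
far [[442.26204895 150.43307585]]
foot front L [ 0.516 -0.068  0.025] [-32. 118.  25.]
foot front R [ 0.43  -0.077  0.025] [-118.  119.   25.]
top front far [ 0.523 -0.14   0.155] [-32.  46. 155.]
top front near [ 0.436 -0.149  0.155] [-119.   46.  155.]
top back far [ 0.526 -0.183  0.13 ] [-34.   4. 130.]
top back near [ 0.44  -0.189  0.13 ] [-119.    6.  130.]
tin2 tops [ 0.665 -0.049  0.15 ] [118. 122. 150.]
 [ 0.669 -0.098  0.15 ] [117.  72. 150.]
 [ 0.578 -0.056  0.15 ] [ 31. 124. 150.]
 [ 0.582 -0.105  0.15 ] [ 30.  75. 150.]
red [0.643 0.061 0.05 ] [108. 233.  50.]
red [0.494 0.039 0.05 ] [-42. 227.  50.]
red [0.628 0.15  0.05 ] [103. 324.  50.]
redcap [0.477 0.064 0.03 ] [-57. 254.  30.]
foot back -120 [342. 448.]
foot back -30 [333. 365.]
front edge -120 [302. 452.]
front edge -30 [292. 368.]
topfront -120 [374. 440.]
topfront -30 [363. 347.]
topback -120 [417. 436.]
topback -30 [406. 345.]
```

```bash
cat >> h.py <<'E'
from scipy.spatial.transform import Rotation as Ro
O=np.array([0.55984,-0.18258+.001,0.]); A=np.radians(5.95)
RC=np.array([[np.cos(A),-np.sin(A),0],[np.sin(A),np.cos(A),0],[0,0,1.]])
W=lambda x,y,z:O+RC@np.array([x,y,z])
def quat(th,s):
    t=np.radians(th); y=RC@[0,-np.sin(t),-np.cos(t)]; x=RC@[s,0,0]; z=np.cross(x,y)
    q=Ro.from_matrix(np.array([x,y,z]).T).as_quat(); return q[[3,0,1,2]]
E
python3 - <<'E'
from h import *
print(Ro.from_quat(bot.read_tool_rot()[[1,2,3,0]] if hasattr(bot.read_tool_rot(),'shape') else np.roll(bot.read_tool_rot(),-1)).as_matrix().round(2))
for s in (1,-1):
  for th in (30,35,40):
    for p in ((-.075,.16,.30),(-.075,.14,.02),(-.075,.06,.02)):
      j=bot.solve_ik(W(*p),quat(th,s)); print(s,th,p,None if j is None else np.round(j,2))
print(bot.read_clock())
E
```

```text
[[ 0.22 -0.    0.97]
 [-0.97  0.    0.22]
 [-0.   -1.   -0.  ]]
1 30 (-0.075, 0.16, 0.3) [ 0.1   0.16 -0.34  1.07 -0.52  1.57]
1 30 (-0.075, 0.14, 0.02) [ 0.06  0.52 -0.7   0.33 -0.52  1.52]
1 30 (-0.075, 0.06, 0.02) [-0.11  0.5  -0.74  0.21 -0.51  1.32]
1 35 (-0.075, 0.16, 0.3) [ 0.15  0.18 -0.35  1.07 -0.61  1.63]
1 35 (-0.075, 0.14, 0.02) [ 0.11  0.55 -0.69  0.33 -0.61  1.58]
1 35 (-0.075, 0.06, 0.02) [-0.07  0.53 -0.74  0.18 -0.6   1.37]
1 40 (-0.075, 0.16, 0.3) [ 0.2   0.21 -0.36  1.08 -0.69  1.69]
1 40 (-0.075, 0.14, 0.02) [ 0.15  0.59 -0.68  0.34 -0.7   1.64]
1 40 (-0.075, 0.06, 0.02) [-0.02  0.57 -0.75  0.16 -0.69  1.41]
-1 30 (-0.075, 0.16, 0.3) [ 0.1   0.16 -0.34  1.07 -0.52 -1.57]
-1 30 (-0.075, 0.14, 0.02) [ 0.06  0.52 -0.7   0.33 -0.52 -1.62]
-1 30 (-0.075, 0.06, 0.02) [-0.11  0.5  -0.74  0.21 -0.51 -1.82]
-1 35 (-0.075, 0.16, 0.3) [ 0.15  0.18 -0.35  1.07 -0.61 -1.51]
-1 35 (-0.075, 0.14, 0.02) [ 0.11  0.55 -0.69  0.33 -0.61 -1.57]
-1 35 (-0.075, 0.06, 0.02) [-0.07  0.53 -0.74  0.18 -0.6  -1.78]
-1 40 (-0.075, 0.16, 0.3) [ 0.2   0.21 -0.36  1.08 -0.69 -1.45]
-1 40 (-0.075, 0.14, 0.02) [ 0.15  0.59 -0.68  0.34 -0.7  -1.51]
-1 40 (-0.075, 0.06, 0.02) [-0.02  0.57 -0.75  0.16 -0.69 -1.73]
0.5
```

```bash
python3 - <<'E'
from h import *
p=np.array(bot.read_position())
bot.move_linear(p+[0,0,.19],speed=.25)
bot.set_gripper(.3)
q=quat(35,1)
bot.move_pose(W(-.075,.15,.36),q); print(bot.read_clock())
bot.move_linear(W(-.075,.142,.10),speed=.2)
print(bot.read_clock(), bot.read_position(), W(-.075,.142,.10), bot.read_ft_force())
snap('top','top1'); snap('side','side1'); snap('wrist','w1')
im=cv2.imread('pics/top1.png'); cv2.imwrite('pics/top1z.png',cv2.resize(im[70:270,210:460],None,fx=3,fy=3,interpolation=cv2.INTER_CUBIC))
E
```

```text
4.2167
5.6667 [ 0.47115636 -0.0481513   0.10074205] [ 0.47052425 -0.04811953  0.1       ] [ 0.15105247 -0.74655437  0.35001189]
```

View pics/top1z.png

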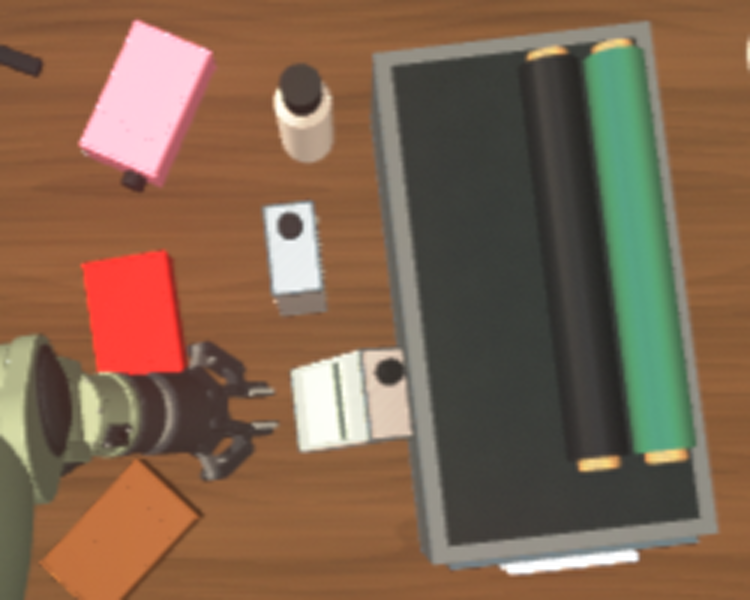

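View pics/w1.png

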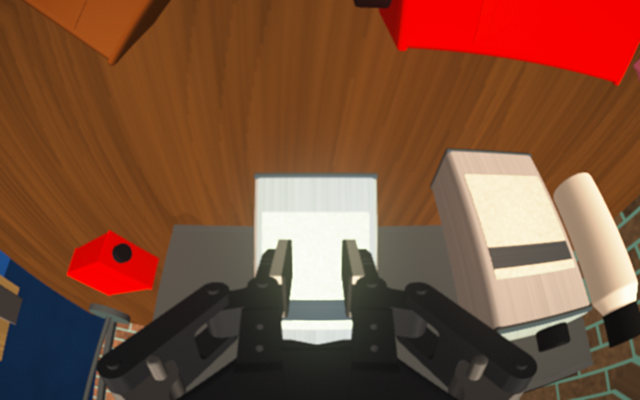

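```bash
python3 - <<'E'
from h import *
r=bot.move_linear(W(-.075,.136,.021),speed=.08,until_force=6)
print(r,bot.read_clock(),bot.read_position(),bot.read_ft_force())
if not r:
    for y in (.12,.105,.09):
        r=bot.move_linear(W(-.075,y,.021),speed=.04,until_force=25)
        p=RC.T@(np.array(bot.read_position())-O); print(r,y,p.round(4),RC.T@bot.read_ft_force(),bot.read_clock())
        if r: break
snap('top','top2'); snap('side','side2'); snap('wrist','w2')
im=cv2.imread('pics/top2.png'); cv2.imwrite('pics/top2z.png',cv2.resize(im[70:270,210:460],None,fx=3,fy=3,interpolation=cv2.INTER_CUBIC))
E
```

```text
False 6.9583 [ 0.47150865 -0.0540318   0.02136894] [ 0.72868852 -0.42600114  0.6769631 ]
False 0.12 [-0.0749  0.1204  0.0207] [ 0.37521293  4.51600676 -0.87576312] 7.5083
False 0.105 [-0.0751  0.1047  0.0211] [-0.02579438  2.01008942 -1.14830657] 8.0333
False 0.09 [-0.075   0.0894  0.0214] [ 1.19031767  0.84308248 -0.33193665] 8.5583
```

View pics/top2z.png

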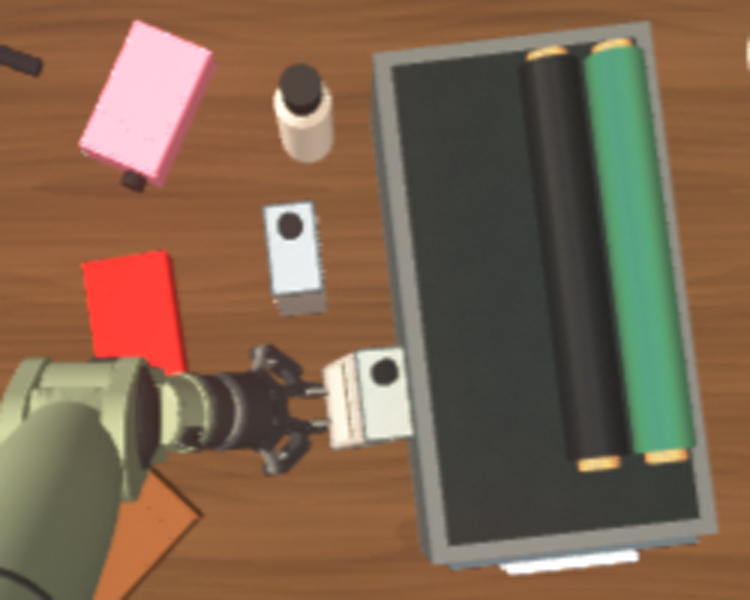

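View pics/w2.png

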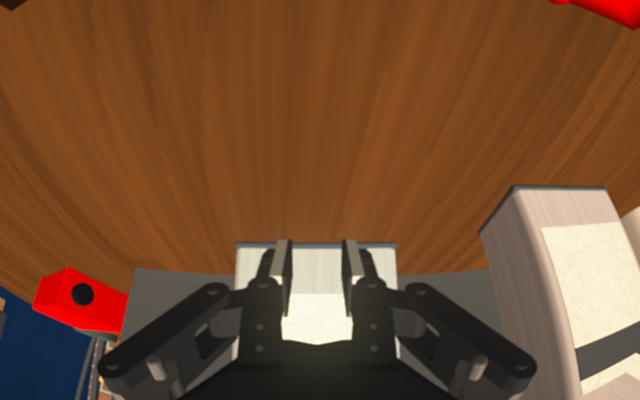

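```bash
python3 - <<'E'
from h import *
for y in (.083,.077,.071):
    r=bot.move_linear(W(-.075,y,.021),speed=.03,until_force=20)
    bot.wait(.2)
    p=RC.T@(np.array(bot.read_position())-O); print(r,y,p.round(4),(RC.T@bot.read_ft_force()).round(2),bot.read_clock())
    if r: break
snap('top','top3'); snap('side','side3'); snap('wrist','w3')
im=cv2.imread('pics/top3.png'); cv2.imwrite('pics/top3z.png',cv2.resize(im[70:270,210:460],None,fx=3,fy=3,interpolation=cv2.INTER_CUBIC))
E
```

```text
False 0.083 [-0.075   0.0828  0.0211] [-0.39  1.91 -0.7 ] 9.2917
False 0.077 [-0.0751  0.0768  0.0211] [-0.72  1.41 -1.31] 9.8417
False 0.071 [-0.075   0.0709  0.021 ] [-0.48  1.36 -1.04] 10.3917
```

View pics/top3z.png

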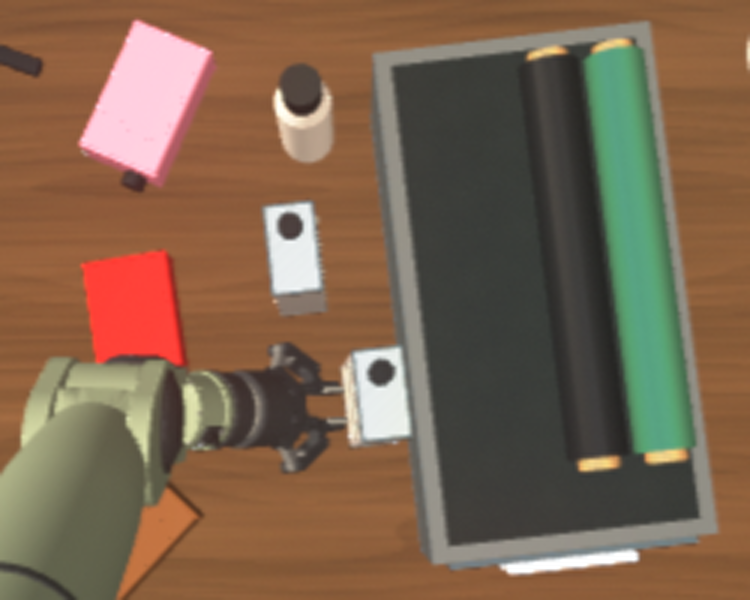

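View pics/w3.png

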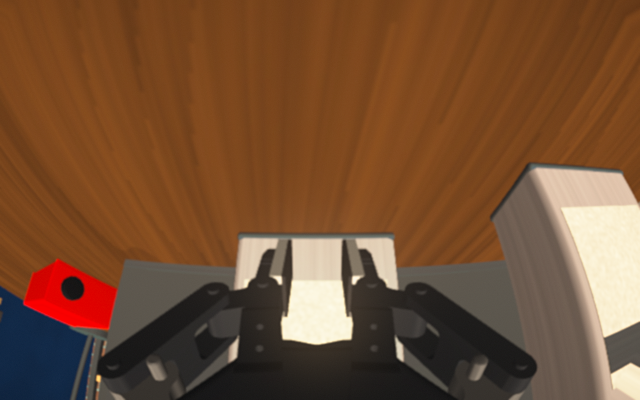

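```bash
python3 - <<'E'
from h import *
for y in (.066,.061,.057,.053):
    r=bot.move_linear(W(-.075,y,.021),speed=.025,until_force=8)
    bot.wait(.2)
    p=RC.T@(np.array(bot.read_position())-O); print(r,y,p.round(4),(RC.T@bot.read_ft_force()).round(2),bot.read_clock())
    if r: break
snap('top','top4'); snap('wrist','w4')
im=cv2.imread('pics/top4.png'); cv2.imwrite('pics/top4z.png',cv2.resize(im[110:250,290:390],None,fx=4,fy=4,interpolation=cv2.INTER_CUBIC))
for y in (0,5,10,15):
  for n,yy,h in (('topfront',y+50,150),('botfront',y+50,0),('topback',y,150)):
    print(y,n,((proj('top',W(-.120,yy/1000,h/1000))[0]-[290,110])*4).round(),((proj('top',W(-.030,yy/1000,h/1000))[0]-[290,110])*4).round())
E
```

```text
False 0.066 [-0.075  0.066  0.021] [ 0.19  2.13 -1.77] 11.0917
False 0.061 [-0.0751  0.0608  0.0211] [-0.33  1.14 -1.31] 11.6417
True 0.057 [-0.075   0.0596  0.0202] [1.14 1.76 1.28] 12.05
0 topfront [167. 428.] [153. 305.]
0 botfront [166. 433.] [153. 324.]
0 topback [236. 420.] [221. 297.]
5 topfront [161. 429.] [146. 306.]
5 botfront [159. 434.] [146. 324.]
5 topback [230. 421.] [214. 297.]
10 topfront [154. 430.] [139. 306.]
10 botfront [153. 435.] [140. 325.]
10 topback [223. 422.] [208. 298.]
15 topfront [147. 431.] [132. 307.]
15 botfront [147. 435.] [134. 326.]
15 topback [216. 423.] [201. 299.]
```

View pics/top4z.png

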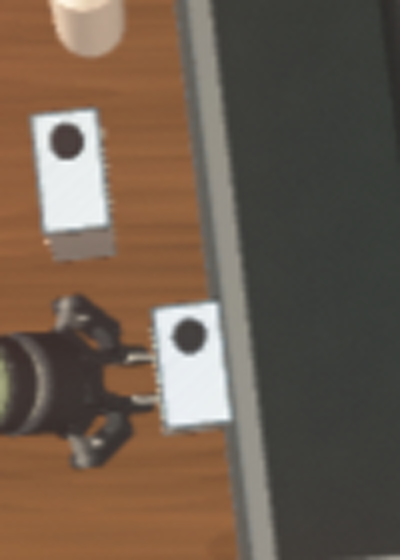

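View pics/w4.png

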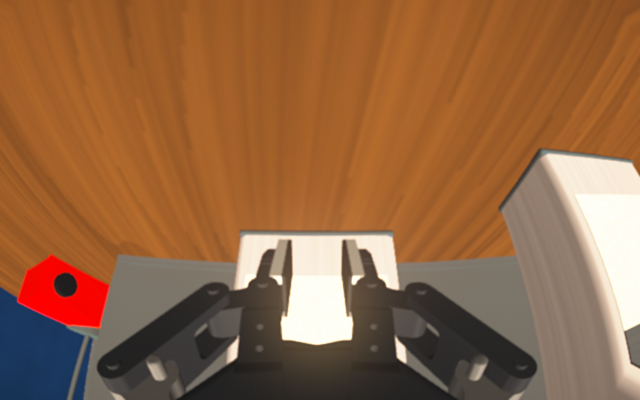

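```bash
python3 - <<'E'
from h import *
bot.move_linear(W(-.075,.10,.022),speed=.08)
bot.wait(.3); print((RC.T@bot.read_ft_force()).round(2))
snap('top','top5'); snap('wrist','w5')
im=cv2.imread('pics/top5.png'); cv2.imwrite('pics/top5z.png',cv2.resize(im[110:250,290:390],None,fx=4,fy=4,interpolation=cv2.INTER_CUBIC))
print(bot.read_clock())
E
```

```text
[0.51 0.32 0.3 ]
13.2
```

View pics/top5z.png

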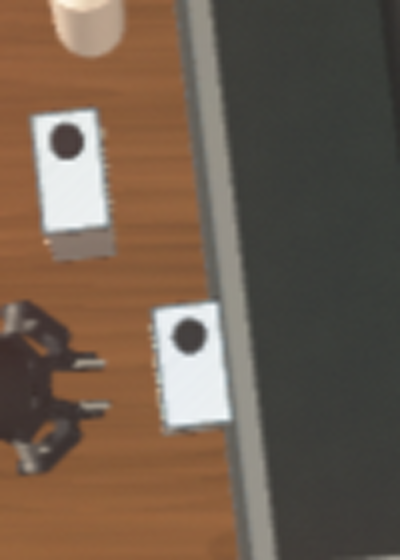

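View pics/w5.png

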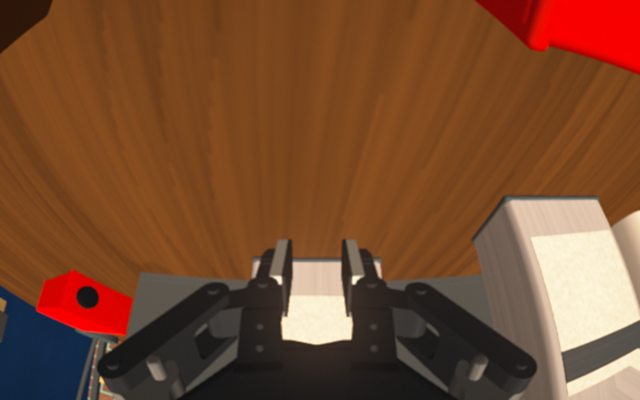

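```bash
python3 - <<'E'
from h import *
k=bot.calibration('wrist'); K=np.array(k['mtx']); H=np.array(k['hand_eye'])
p=np.array(bot.read_position()); q=np.array(bot.read_tool_rot()); R=Ro.from_quat(np.roll(q,-1)).as_matrix()
def pw(X):
    c=np.linalg.inv(H)@np.append(R.T@(X-p),1); r=np.hypot(c[0],c[1]); th=np.arctan2(r,c[2]); return K[:2,2]+K[0,0]*th*c[:2]/r
for g in (0,3,6,10):
    print(g,[pw(W(x,.05+g/1000,0)).round() for x in (-.12,-.03)],'lean5',[pw(W(x,.05+g/1000,.0044)).round() for x in (-.12,-.03)])
T=lambda x,y,z:((proj('top',W(x,y,z))[0]-[290,110])*4).round(1)
print('tin2 pred',T(.03,.122,.15),T(.03,.122,0),T(.03,.072,.15),T(.03,.072,0))
for c in('top',): print(bot.search_frame(c,'tin2_center')[:2],bot.search_frame(c,'spray_center')[:2])
E
```

```text
0 [array([251., 258.]), array([378., 258.])] lean5 [array([251., 263.]), array([379., 264.])]
3 [array([250., 256.]), array([379., 256.])] lean5 [array([250., 262.]), array([380., 262.])]
6 [array([250., 254.]), array([380., 254.])] lean5 [array([249., 260.]), array([380., 260.])]
10 [array([249., 251.]), array([381., 252.])] lean5 [array([248., 257.]), array([381., 258.])]
tin2 pred [ 44.7 234.9] [ 56.7 261.7] [113.  226.8] [117.3 254.5]
[{'bbox': [295.5, 135.5, 25.6, 43.2], 'confidence': 0.86}] [{'bbox': [303.3, 93.2, 20.3, 31.2], 'confidence': 0.83}]
```

```bash
python3 - <<'E'
from h import *
bot.move_linear(W(-.075,.13,.22),speed=.15)
bot.wait(.3)
snap('top','top6'); snap('side','side6')
im=cv2.imread('pics/side6.png'); cv2.imwrite('pics/side6z.png',cv2.resize(im[80:280,240:500],None,fx=3,fy=3,interpolation=cv2.INTER_CUBIC))
im=cv2.imread('pics/top6.png'); cv2.imwrite('pics/top6z.png',cv2.resize(im[70:270,210:460],None,fx=3,fy=3,interpolation=cv2.INTER_CUBIC))
for x in (-.12,-.03):
  for y in (0.002,.052): print(((proj('side',W(x,y,.15))[0]-[240,80])*3).round())
print(bot.read_clock())
E
```

```text
[166. 352.]
[150. 305.]
[277. 326.]
[259. 280.]
15.1833
```

View pics/side6z.png

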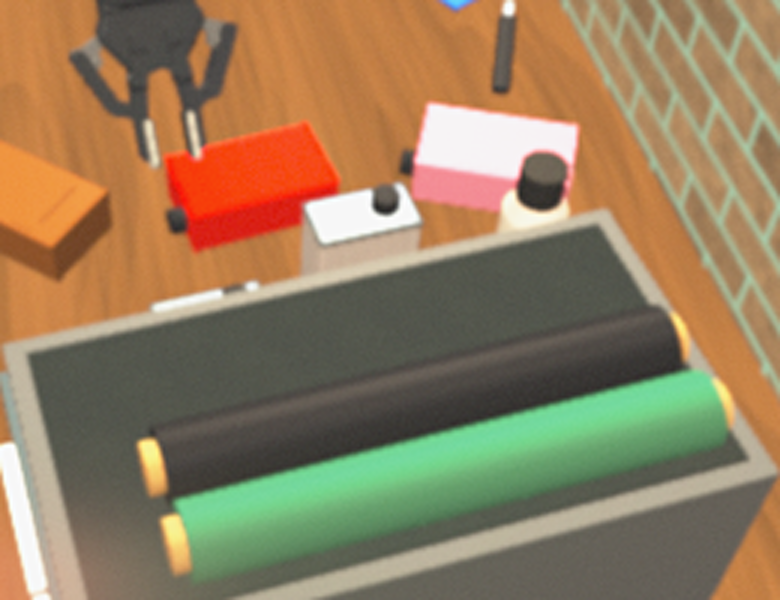

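View pics/top6z.png

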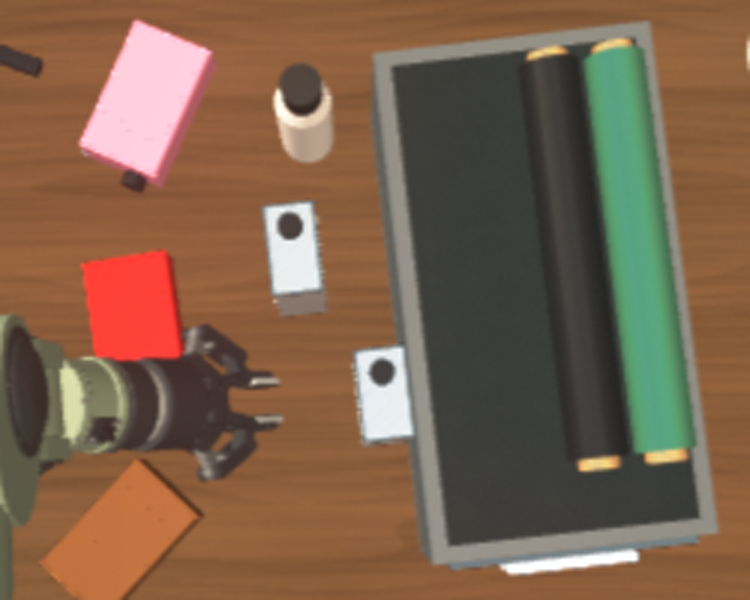

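The tin now stands against the chest, its top at zoomed pixels (355–412, 347–442) in the top view. The second tin, the spray can and the look-alikes are where they were, and the gripper is clear of everything.

```bash
python3 -c "
from h import *
bot.close_job()"
```

```text
the job is handed in; nothing more can be done
```

The toppled tin now stands upright on the bench, about 0–3 mm from the chest, and I handed the job in at about 15 s of the allowed 32 s.

- **How it was done:** I pushed the tin low on its front face with both fingertips, the tool tilted 35°, so the top slid up the chest's side. The push stopped when the force changed by 8 N, which I took as the tin reaching the chest. Readings taken between the push steps stayed under about 5 N.
- **Tin check:** After I backed the gripper off, the tin did not move. The top and wrist views put its top edge about 3 mm out and its foot 0–1 mm out. That small disagreement is within the calibration error, and it rules out a visible lean.
- **Not directly seen:** In the side view the chest's rim hides most of the tin, so that view could not confirm it stands upright.
- **Bystanders:** In the last top view, the standing tin, the spray can and the look-alikes are where they started.

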